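# Touch-dry test of two lacquer samples

## Task

Check whether the lacquer is dry: with the fingertips, touch the top of the larger round test piece lightly, so that its springy rest just gives under it for a moment, then come off and do the same to the smaller round one. Do not press hard, lift the pieces or push them aside, and touch none of the other pieces or the jar and brush on the board, nor disturb anything else on the table. Finish with the hand drawn back up, a good hand's breadth above the pieces.

Things in the scene. Friction and masses are not known exactly. Their poses are not given: they have to be found in the camera images.
- large_round: Red-brown lacquered wooden test piece: disc, 64 mm diameter, 14 mm thick, lying loose and flat on its rubber rest (one of the two to touch). Origin: centre of its underside, z up; its top face is 14 mm above the origin, about 54 mm above the table. All five pieces have the same colour and thickness.
- small_round: Red-brown lacquered wooden test piece: disc, 38 mm diameter, 14 mm thick, lying loose and flat on its rubber rest (one of the two to touch). Origin: centre of its underside, z up; its top face is 14 mm above the origin, about 54 mm above the table. All five pieces have the same colour and thickness.
- square: Red-brown lacquered wooden test piece: square block, 52 x 52 mm, 14 mm thick, lying loose and flat on its rubber rest (leave it alone). Origin: centre of its underside, z up; its top face is 14 mm above the origin, about 54 mm above the table. All five pieces have the same colour and thickness.
- hexagon: Red-brown lacquered wooden test piece: six-sided block, 54 mm across its corners (47 mm across flats), 14 mm thick, lying loose and flat on its rubber rest (leave it alone). Origin: centre of its underside, z up; its top face is 14 mm above the origin, about 54 mm above the table. All five pieces have the same colour and thickness.
- oblong: Red-brown lacquered wooden test piece: bar-shaped block, 32 x 76 mm (long side along its own y), 14 mm thick, lying loose and flat on its rubber rest (leave it alone). Origin: centre of its underside, z up; its top face is 14 mm above the origin, about 54 mm above the table. All five pieces have the same colour and thickness.
- large_round_seat (a point): Point on the sample board's fixed parts: centre of the unloaded top of the rubber rest under the large round piece, where the piece's underside centre belongs; 22 mm above the board. It does not sink with the rest. The rest is narrower than the piece (48 mm diameter), so press near the piece's centre.
- large_round_cap (a joint): How far the springy rubber rest under the large round piece is pressed down, in m: about 0 with only the piece on it, 0.010 at its stop. It springs back by itself; pressing takes about 0.7 N per mm (7 N at the stop).
- small_round_seat (a point): Point on the sample board's fixed parts: centre of the unloaded top of the rubber rest under the small round piece, where the piece's underside centre belongs; 22 mm above the board. It does not sink with the rest. The rest is narrower than the piece (33 mm diameter), so press near the piece's centre.
- small_round_cap (a joint): How far the springy rubber rest under the small round piece is pressed down, in m: about 0 with only the piece on it, 0.010 at its stop. It springs back by itself; pressing takes about 0.7 N per mm (7 N at the stop).
- sample_board: Fixed plywood board, 240 (own x) x 360 (own y) x 18 mm, turned a little on the table. Origin: centre of its underside. The five rests and the jar stand on its top in two rows of three, rows 130 mm apart along its x, 120 mm apart along its y; which piece is at which place varies.
- powder_jar: Small closed jar, 44 mm diameter, 45 mm tall, standing loose on the board in one of the six places. Origin: centre of its underside. Leave it alone.
- board_brush: Flat brush with a wooden handle, 200 mm long, 16 mm wide, 10 mm high, lying loose on the board between the two rows. Origin: middle of its underside; own x points to the bristles. Leave it alone.
- flat_brush: Flat brush with dark handle, 240 mm long, 10 mm high, lying on the table right of the board (-y). Loose; origin on its underside. Leave it alone.
- brush_cup: White cup of upright brushes, 72 mm diameter, 245 mm tall over the bristles, left of the board (+y), farther out. Loose; origin on its underside. Leave it alone.
- scissors: Scissors, about 165 mm long, 10 mm high, lying on the table right of the board (-y). Loose; origin on its underside. Leave it alone.
- varnish_tin: Tin, 68 mm diameter, 110 mm tall, right of the board (-y), farther out. Loose; origin on its underside. Leave it alone.
- mixing_bowl: Small bowl, 100 mm diameter, 40 mm tall, left of the board (+y). Loose; origin on its underside. Leave it alone.
Mind the look-alikes: they are no part of the job. What is shaped like the large_round but green is not meant. Leave any yellow look-alike of the small_round alone.

How it is judged:
By the outcome, as a careful person would: the job done as asked, in the order asked, and still so for the second after the job is handed in, with the robot touching nothing.
It also fails if it takes over 40 s, if anything falls off the work surface, if the arm or the gripper's body presses on something with over 40 N, if the wrist force passes 120 N, or if a joint passes its speed limit or range.

## Robot

A 7-joint arm with a two-finger parallel gripper is mounted at the origin on the work surface. World frame = base frame: x ahead of the robot, y to its left, z up, the work surface at z = 0. Lengths are in m, angles in rad, forces in N, time in s.
With the tool pointing down it reaches from about 0.35 to 0.9 m from the base axis. Payload 19.9 kg.
Tool frame: the origin (TCP) lies between the finger pads, 19 mm behind the fingertips; this is the grasp point; z points along the fingers, y is the line along which they close (so a half turn about z gives the same grasp; the last joint's range is limited). The gripper opens to 94 mm and grips with 3 to 60 N. Pads are 16 mm wide; open, the fingers measure 119 mm over their backs; the gripper's body (75 mm by 177 mm) begins 78 mm behind the grasp point.
Start: joints at [1.19, 0.417, -0.01, 1.614, 0.005, 1.111, -0.053], TCP at [0.208, -0.589, 0.224] pointing down, gripper open.
Joint ranges: [-2.81, 2.81], [-0.39, 2.02], [-1.27, 1.25], [0.06, 2.57], [-1.19, 4.33], [0.19, 2], [-2.82, 2.82]. Speed limits (rad/s): [1.89, 1.89, 2.39, 2.39, 3.01, 3.01, 3.01].

## Interface

Orientations are given as [roll, pitch, yaw] about the fixed x, y, z axes, in that order (R = Rz(yaw) Ry(pitch) Rx(roll)).
In Python, from cell import robot, hand, inverse_kinematics, optics, order, read_time_s, read_joint_positions, read_qd, read_tau, read_tcp_pos, read_orientation, read_force, read_wrist_torque, read_width, read_grip_force gives the robot as it stands. Calls block until the motion is done:
- robot.movep(position, orientation): joint-space move of the TCP to a pose.
- robot.servo_line(position, rot=None, velocity=0.15): straight line of the TCP; rot=None keeps the orientation; velocity is the mean speed in m/s.
- robot.move_joints(angles): joint-space move.
- hand.gripper_to(opening, f_grip=None): opening from 0.0 (shut) to 1.0 (fully open); f_grip is the grip in N (None keeps the last); returns when the fingers have stopped.
- robot.dwell(seconds).
- inverse_kinematics(position, orientation): joint angles nearest the present ones, or None.
- optics.get_image(name): name is "scene" or "top" or "wrist"; returns a dict with "pixels" (480x640x3 uint8, red, green, blue), "K" (3x3 intrinsics, pixels), "eye" and "orientation" of the camera in the world. Camera axes: x right, y up, looking along -z (the intrinsics and any distortion apply to the point x, -y, -z); pixel columns grow to the right and rows downward; lengths in m; the calibration is good to about 2 mm. A picture is of the moment at which its call begins. There is no depth.
A pose or a line that the arm cannot do raises robot.PlanningError and nothing moves.
- order.finish_job(): hands the job in; it is judged then, once.
Readings, each from a call of its own:
- read_time_s(): time.
- read_joint_positions(): joint angles.
- read_qd(): joint speeds.
- read_tau(): joint torques, N m.
- read_tcp_pos(): TCP position.
- read_orientation(): TCP orientation.
- read_force(): force on the tool from outside, world axes, zero at the start.
- read_wrist_torque(): the same for the moment, N m.
- read_width(): opening from 0.0 (shut) to 1.0 (fully open).
- read_grip_force(): force on a finger pad.
Only numpy, scipy, OpenCV 4.12 (cv2) and the standard library are available. Lean on these libraries where they do the work, as an engineer would, in place of code of your own. Each camera call takes 0.05 s, during which the arm holds its last target. There are 200 camera calls.

## Working session

There is one attempt and no reset: what is moved stays moved. The work goes in short steps, each a Python script; the robot and the scene stay as the last script left them, time stands still between calls to the robot, and variables do not carry over. Pictures are saved under pics/ and viewed, at most 10 in all, crops included, and the job is handed in when it is done.

```bash
mkdir -p pics; ls; python3 - <<'E'
from cell import *
import cv2,numpy as np
for n in("top","scene"):
    d=optics.get_image(n);cv2.imwrite(f"pics/{n}1.png",d["pixels"][:,:,::-1]);print(n,d.keys(),np.round(d["K"],1).tolist(),d["eye"],d["orientation"])
print(read_time_s(),read_tcp_pos(),read_orientation(),read_width(),read_force())
E
```

```text
pics
top dict_keys(['pixels', 'K', 'eye', 'orientation']) [[525.2, 0.0, 317.1], [0.0, 525.2, 232.9], [0.0, 0.0, 1.0]] [ 0.34225305 -0.05098256  1.24244528] [ 0.19961107  0.00461608 -1.54680794]
scene dict_keys(['pixels', 'K', 'eye', 'orientation']) [[435.8, 0.0, 317.4], [0.0, 435.8, 244.2], [0.0, 0.0, 1.0]] [1.40877949 0.18111309 0.67051898] [ 0.94582577 -0.01180323  1.81114547]
0.1 [ 0.20819949 -0.58896117  0.22368933] [-3.14047680e+00  9.04501934e-05  3.39821409e-01] 0.999911629937764 [ 0.26774164  0.47067809 -0.9532956 ]
```

View pics/top1.png

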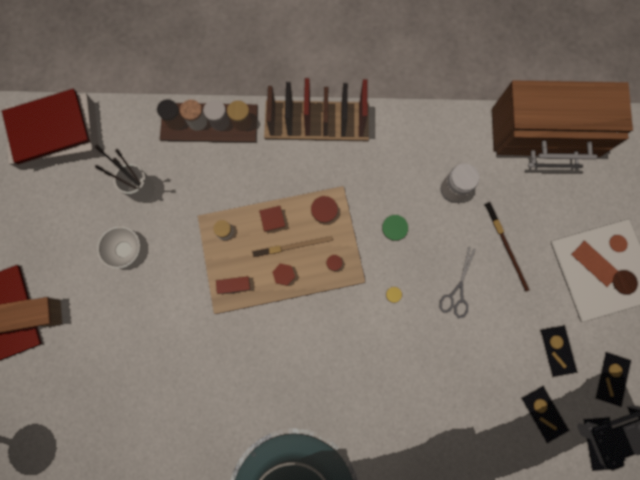

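View pics/scene1.png

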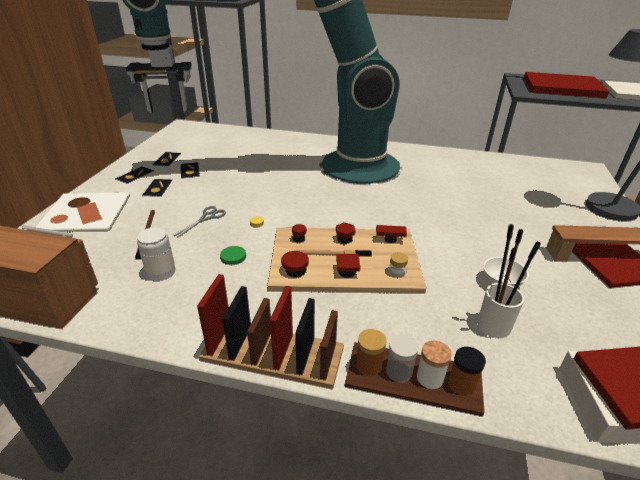

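Top view: the red-brown candidates on the board are large disc (325,209), square (272,218), hexagon (284,274), small disc (335,263), oblong (232,285). The look-alikes are a green disc (395,228), a yellow disc (394,295) and the brown spots on the white sheet (619,243)/(625,282). I choose (325,209) as large_round and (335,263) as small_round. The scene view agrees, with the large disc at (295,262) and the small one at (299,232).

```bash
cat > h.py <<'E'
from cell import *
import cv2,numpy as np
from scipy.spatial.transform import Rotation as R
def ray(d,uv):
    p=np.linalg.inv(d["K"])@[uv[0],uv[1],1]
    v=R.from_euler("xyz",d["orientation"]).apply([p[0],-p[1],-p[2]])
    return np.array(d["eye"]),v/np.linalg.norm(v)
def plane(d,uv,z):
    e,v=ray(d,uv);return e+v*(z-e[2])/v[2]
def tri(rs):
    A=sum(np.eye(3)-np.outer(v,v) for e,v in rs);b=sum((np.eye(3)-np.outer(v,v))@e for e,v in rs)
    return np.linalg.solve(A,b)
def reds(d,amin=60):
    h=cv2.cvtColor(d["pixels"],cv2.COLOR_RGB2HSV)
    m=(((h[...,0]<7)|(h[...,0]>172))&(h[...,1]>140)&(h[...,2]>40)).astype(np.uint8)
    out=[]
    for c in cv2.findContours(m,cv2.RETR_EXTERNAL,cv2.CHAIN_APPROX_NONE)[0]:
        a=cv2.contourArea(c)
        if a>amin:
            M=cv2.moments(c);r=cv2.minEnclosingCircle(c)[1]
            out.append((np.array([M["m10"],M["m01"]])/M["m00"],a,a/(np.pi*r*r)))
    return out
E
python3 - <<'E'
from h import *
t=optics.get_image("top");s=optics.get_image("scene")
for n,d in(("top",t),("scene",s)):
    for c,a,f in reds(d):
        if n=="top" and not(200<c[0]<370 and 180<c[1]<320): continue
        if n=="scene" and not(265<c[0]<425 and 215<c[1]<290): continue
        print(n,c.round(1),a,round(f,2),plane(d,c,.054).round(4))
h=cv2.resize(t["pixels"][180:320,190:420,::-1],None,fx=3.4,fy=3.4,interpolation=cv2.INTER_CUBIC)
cv2.imwrite("pics/crop.png",h)
E
```

```text
top [234.1 284.2] 269.0 0.37 [0.4595 0.1454 0.054 ]
top [283.4 274.1] 258.5 0.83 [0.485  0.0346 0.054 ]
top [333.9 262.4] 124.5 0.87 [ 0.5147 -0.0797  0.054 ]
top [272.1 218.4] 351.5 0.66 [0.6144 0.0657 0.054 ]
top [323.8 209. ] 416.0 0.9 [ 0.6396 -0.0539  0.054 ]
scene [347.7 262.2] 350.0 0.67 [0.6277 0.0686 0.054 ]
scene [294.5 260.7] 410.5 0.75 [ 0.6532 -0.0508  0.054 ]
scene [390.9 230.4] 248.5 0.36 [0.4712 0.1509 0.054 ]
scene [298.4 229.6] 114.5 0.74 [ 0.5277 -0.0768  0.054 ]
scene [344.9 230. ] 204.0 0.72 [0.4992 0.0375 0.054 ]
```

View pics/crop.png

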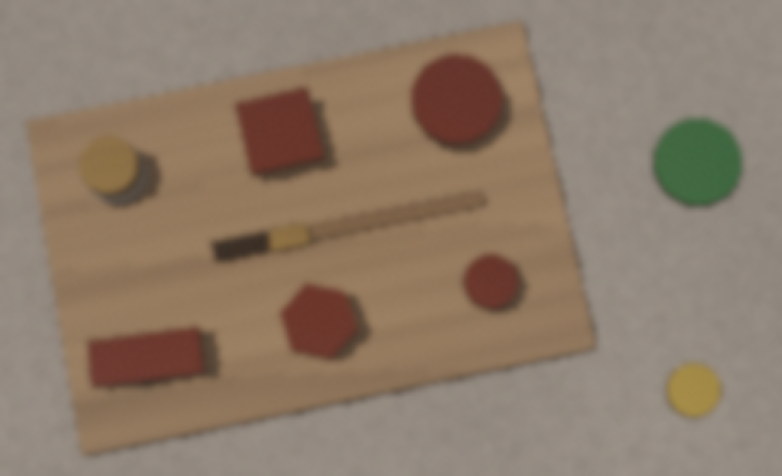

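The crop confirms it: the large disc is at (457,100), the small one at (492,282), and both are round red-brown pieces on the board. Next I shut the gripper, go above and refine with the wrist camera from two places.

```bash
python3 - <<'E'
from h import *
hand.gripper_to(0.0,5)
o=[np.pi,0,0.0]
def go(p):
    for y in(0,.34,-.34,.8):
        try: robot.movep(p,[np.pi,0,y]); print("yaw",y); return
        except robot.PlanningError as e: print(y,e)
robot.servo_line([0.208,-0.589,0.28])
V={}
for i,p in enumerate([[.63,-.06,.27],[.53,-.075,.27]]):
    go(p); robot.dwell(.3)
    d=optics.get_image("wrist");V[i]=d;cv2.imwrite(f"pics/w{i}.png",d["pixels"][:,:,::-1])
    print(read_tcp_pos().round(4),d["eye"].round(4),d["orientation"].round(3),d["K"][0,0])
    for c,a,f in reds(d,300): print(c.round(1),a,round(f,2),plane(d,c,.054).round(4))
print(read_time_s(),read_joint_positions().round(3),read_force(),read_width())
cv2.imwrite("pics/w01.png",cv2.resize(np.hstack([V[0]["pixels"],V[1]["pixels"]]),(800,300))[:,:,::-1])
E
```

```text
yaw 0
[ 0.63   -0.0602  0.27  ] [ 0.7125 -0.061   0.4284] [-0.29   0.    -1.571] 330.84149074608115
[161.8 340.9] 1283.0 0.43 [0.4643 0.1456 0.054 ]
[247.1 322.6] 1042.5 0.8 [0.4911 0.033  0.054 ]
[213.5 225.9] 1777.0 0.63 [0.6182 0.064  0.054 ]
[314.9 204.9] 2119.0 0.95 [ 0.643  -0.0543  0.054 ]
[398.9  10. ] 357.5 0.41 [ 0.8357 -0.1374  0.054 ]
yaw 0
[ 0.5304 -0.0747  0.2697] [ 0.6131 -0.0754  0.4281] [-2.91e-01  1.00e-03 -1.57e+00] 330.84149074608115
[139. 271.] 1477.5 0.42 [0.4621 0.1454 0.054 ]
[229.9 250.6] 1243.5 0.83 [0.4883 0.0329 0.054 ]
[324.8 226.9] 668.0 0.87 [ 0.5176 -0.08    0.054 ]
[192.1 138.1] 2234.5 0.62 [0.6163 0.0638 0.054 ]
[301.4 113.7] 2707.5 0.92 [ 0.6412 -0.0547  0.054 ]
5.7333 [ 0.46   0.242 -0.443  1.77   0.112  1.155 -1.588] [ 0.08433105 -0.10610879 -0.96235296] 0.0058315186456536685
```

View pics/w01.png

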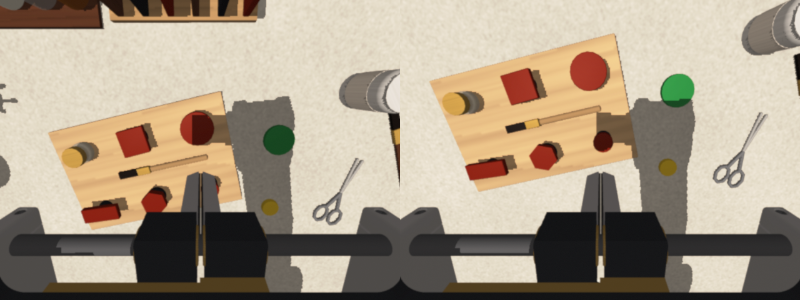

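Wrist views: the large disc is at (197,127) and (588,71) in the composite, with the small disc clear at (603,140) in the second. All views agree to about 2 mm. I'll descend with force guarding.

```bash
cat > touch.py <<'E'
from h import *
def fz(n=8):
    v=[]
    for _ in range(n): robot.dwell(.015); v.append(read_force()[2])
    return np.mean(v),np.std(v)
def touch(x,y):
    robot.servo_line([x,y,.14],rot=[np.pi,0,0]); robot.servo_line([x,y,.079],velocity=.1); robot.dwell(.2)
    f0,s=fz(); print("base",f0,s,read_tcp_pos().round(4)); z=.079
    while z>.060:
        z-=.0007; robot.servo_line([x,y,z],velocity=.01)
        f=fz(4)[0]-f0; print(round(z,4),read_tcp_pos()[2].round(4),round(f,2))
        if f>1.9: break
    robot.servo_line([x,y,z+.012],velocity=.05); robot.servo_line([x,y,.17],velocity=.15)
    print("t",read_time_s(),"hit" if f>1.9 else "NO CONTACT")
E
python3 - <<'E'
from touch import *
robot.movep([.641,-.0545,.2],[np.pi,0,0])
touch(.641,-.0545)
E
```

```text
base 0.10969659275351241 0.7008619799856883 [ 0.6411 -0.0546  0.0793]
0.0783 0.0783 -0.21
0.0776 0.0776 -0.26
0.0769 0.0769 -0.28
0.0762 0.0762 -0.48
0.0755 0.0755 -0.1
0.0748 0.0748 -0.43
0.0741 0.0741 -0.23
0.0734 0.0734 0.03
0.0727 0.0727 0.43
0.072 0.072 0.51
0.0713 0.0713 1.11
0.0706 0.0706 1.78
0.0699 0.0699 1.75
0.0692 0.0693 2.01
t 13.5333 hit
```

The large piece was touched: contact at TCP z ≈ 0.073 (top at 0.054), pressed 3–4 mm. I'll take a quick look from above the small piece, then touch that one.

```bash
python3 - <<'E'
from touch import *
robot.movep([.53,-.075,.2],[np.pi,0,0]); robot.dwell(.2)
d=optics.get_image("wrist")
for c,a,f in reds(d,300): print(c.round(1),a,round(f,2),plane(d,c,.054).round(4))
touch(.516,-.0797)
robot.servo_line([.516,-.0797,.27]); robot.dwell(.3)
d=optics.get_image("wrist");cv2.imwrite("pics/end.png",d["pixels"][:,:,::-1])
for c,a,f in reds(d,300): print(c.round(1),a,round(f,2),plane(d,c,.054).round(4))
print(read_time_s(),read_tcp_pos())
E
```

```text
[103.5 296.2] 2192.0 0.41 [0.463  0.1441 0.054 ]
[211.7 272.3] 1850.0 0.83 [0.4891 0.0324 0.054 ]
[325.4 244.2] 1032.0 0.9 [ 0.5182 -0.0797  0.054 ]
[162.9 136.9] 3511.0 0.6 [0.6166 0.0632 0.054 ]
[296.8 106.9] 4216.5 0.91 [ 0.6412 -0.0547  0.054 ]
base 0.15727612968054194 0.5465700729152808 [ 0.5161 -0.0798  0.0793]
0.0783 0.0783 -0.07
0.0776 0.0776 0.0
0.0769 0.0769 0.05
0.0762 0.0762 -0.25
0.0755 0.0755 -0.44
0.0748 0.0748 -0.21
0.0741 0.0741 -0.46
0.0734 0.0734 -0.06
0.0727 0.0727 -0.24
0.072 0.072 0.68
0.0713 0.0713 1.43
0.0706 0.0706 1.2
0.0699 0.0699 2.22
t 21.2167 hit
[133. 260.] 1510.5 0.42 [0.4618 0.1453 0.054 ]
[224.7 239. ] 1273.5 0.81 [0.4881 0.0329 0.054 ]
[320.5 215. ] 680.5 0.88 [ 0.517  -0.0801  0.054 ]
[185.9 124.1] 2336.0 0.61 [0.616  0.0637 0.054 ]
[296.4  99. ] 2821.5 0.89 [ 0.6408 -0.0548  0.054 ]
22.3833 [ 0.51589681 -0.07966436  0.26965442]
```

View pics/end.png

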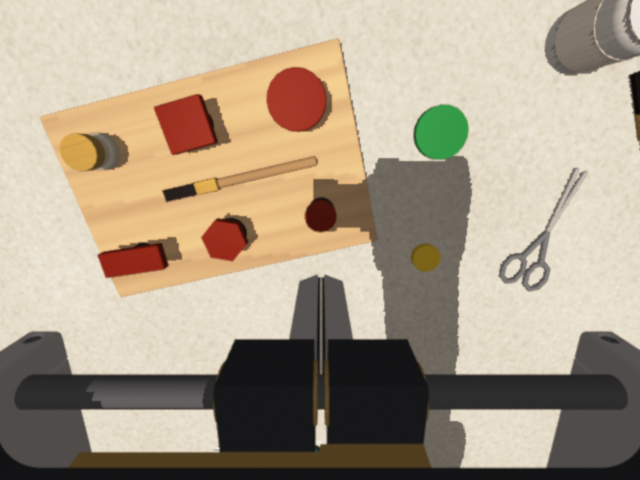

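The end view shows both discs still in place, at (297,99) and (320,215). Nothing else on the board has moved, and the hand is well above the pieces.

```bash
python3 -c "
from cell import *
print(order.finish_job())"
```

```text
the job is handed in; nothing more can be done
None
```

I touched the large round piece and then the small one lightly (about 2 N, 3–4 mm of give each); nothing visibly moved in the last wrist picture, the hand ended about 0.2 m above them, and the job is handed in.

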